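Snap the outer lid onto a vacuum flask and pick it up by its loop

ROBOT

A 7-joint arm with a two-finger parallel gripper is mounted at the origin on a cart in front of the work surface, level with it; the furniture and walls round the work are solid. World frame = base frame: x ahead of the robot, y to its left, z up, the work surface at z = 0. Lengths are in m, angles in rad, forces in N, time in s.
With the tool pointing down it reaches from about 0.4 to 0.925 m from the base axis. Payload 5.6 kg.
Tool frame: the origin (TCP) lies at the very end of the fingers, on their centre line; the grasp point (between the pads) lies 19 mm behind it; z points along the fingers, y is the line along which they close (so a half turn about z gives the same grasp; the last joint's range is limited). The gripper opens to 85 mm and grips with 20 to 120 N. Pads are 22 mm wide; open, the fingers measure 114 mm over their backs; the gripper's body (76 mm by 85 mm) begins 54 mm behind the grasp point. The pads swing forward as they close: fully open they stand 13 mm farther back than shut.
Start: joints at [1.144, 0.468, -0.012, 1.603, 0.006, 1.071, -0.056], TCP at [0.243, -0.603, 0.194] pointing down, gripper open.
Joint ranges: [-2.53, 2.53], [-0.31, 2.02], [-1.57, 1.55], [0.28, 2.44], [-1.29, 4.43], [0.15, 1.84], [-2.92, 2.92]. Speed limits (rad/s): [2.57, 2.57, 3.14, 3.14, 3.14, 3.14, 3.14].

INTERFACE

Orientations are given as [roll, pitch, yaw] about the fixed x, y, z axes, in that order (R = Rz(yaw) Ry(pitch) Rx(roll)).
In Python, from station import arm gives the robot as it stands.
- The arm moves only by the tool apply_moves, never from a script. Its argument "steps" is a list of rows, each a list of 5 numbers: the shift along the tool's x, y, z in units of 40 mm (1.0 is 40 mm), then the turn about the tool's z in units of 5 degrees (1.0 is 5 degrees), then the closure, from 0 (fully open) to 1 (shut). A call has 1 to 20 rows; each row is the pose to reach, as a shift and turn from the pose commanded when the call began, along the tool's axes at that moment; what a row does not reach only later rows make up. A row lasts 1/12 s, in which the tool goes at most 41.7 mm and 7.16 degrees, less where a joint would pass 70% of its speed; a pose out of reach is approached as far as the arm can. A call with a gripper value outside its range is refused whole. The fingers move at their own pace and stop on an object; "grip_force" is the grip in N (left out, the last holds). Time passes only in rows, so rows that repeat a pose let the fingers close. It gives the time, the measured TCP pose, the force, the opening and the grip force at its end, in the units of the state.
- arm.get_obs(): the state, without advancing time (a new reading comes with each control period).
- arm.grab_frame(name): name is "side" or "top" or "wrist"; returns a dict with "color" (384x512x3 uint8, blue, green, red), "fx", "fy", "cx", "cy" (pixels), "D" ([k1, k2, p1, p2, k3] as OpenCV has them; the pictures are not rectified), "extrinsics" (4x4, takes a point from world to camera coordinates); the wrist camera has in their place "mount" (4x4, takes a point from camera to tool coordinates, whose origin is the TCP and whose axes are the flange's). Camera axes: x right, y down, z forward; pixel columns grow to the right and rows downward; lengths in m; the calibration is good to about 2 mm. A picture is of the moment at which its call begins: read the wrist's pose just before it. There is no depth.
- arm.sign_off(): hands the job in; it is judged then, once.
The state is a dict: "t": time; "qpos": joint angles; "qd": joint speeds; "joint_torque": joint torques, N m; "position": TCP position; "eef_rot": TCP orientation; "wrist_force": force on the tool from outside, world axes, zero at the start; "torque": the same for the moment, N m; "grip_width": finger opening in m; "finger_force": force on a finger pad.
Only numpy, scipy, OpenCV 4.12 (cv2) and the standard library are available. Lean on these libraries where they do the work, as an engineer would, in place of code of your own. Each camera call takes 0.05 s, during which the arm holds its last target. There are 200 camera calls.

TASK

The vacuum flask is filled and its stopper is in; now put its outer lid on: set the lid over the neck while the flask stands on the worktop, press it straight down until it clicks, and keep pressing firmly for about a second after it gives so that it sits fully home. Then lift the flask by the lid's carrying loop, upright and well clear of the worktop (about 6 cm), and finish while still holding it there, touching the lid only. Do not shove the mug, the honey jar or the kitchen timer about.

Things in the scene. Friction and masses are not known exactly. Their poses are not given: they have to be found in the camera images.
- flask: Vacuum flask, upright and loose, about 0.32 kg, 73 mm diameter, 124 mm high to the top of its stopper. Steel body, black foot and black shoulder collar; on top a narrow steel neck with a bead, closed by a grey tapered stopper with a flat black disc. Round about its axis, so yaw does not matter. Origin: centre of the underside; z: its axis, up.
- flask_seat (a point): Centre of the flask's flat collar top, on its axis 94 mm above its underside: the seat of the lid's rim, 62 mm across. The neck above it is 40 mm in diameter. Lid home: the lid's origin is at this point, at any yaw.
- flask_bead (a point): On the flask's axis 110 mm above its underside, at the height of the bead, where the neck is widest (46 mm diameter). Above it neck and stopper taper to 34 mm diameter 7 mm higher, and the stopper's straight top is 33 mm wide and ends at 124 mm; below it the neck narrows to 40 mm within 2 mm.
- lid: Outer lid: grey plastic cup, open below, standing on its rim, 60 mm diameter, 34 mm high without the loop, about 85 g; bore 53 mm, roof 31 mm above the rim. On top a stiff arched carrying loop of flat strap in the lid's own y-z plane, 49 mm long along y. Half a turn about z looks the same. Origin: centre of the lower rim; z: its axis, up.
- lid_loop (a point): Centre of the loop's straight top bar, where to grip: on the lid's axis 59.5 mm above its rim. The bar is 12 mm thick along the lid's x (grip across this), 34 mm long along y, 11 mm high; the opening below it is 20 mm high. Axes as the lid's.
- lid_tongues (a point): On the lid's axis 12.8 mm above its rim, amid four spring tongues inside the skirt that reach in to 40 mm across. On the neck they ride up the taper and over the bead: from about 7.5 mm above home the push grows to some 6 to 20 N (least if the lid rocks on), drops at once 5 to 3 mm above home (the click), then the collar stops the rim. Home, the catch carries the flask.
- mug: White mug with leaf pattern, 92 mm diameter, 95 mm high, handle at one side; loose, to be left where it is. Origin: centre of the underside.
- honey: Small jar with red screw lid, 60 mm diameter, 86 mm high; loose, to be left where it is. Origin: centre of the underside.
- timer: Red and white wind-up kitchen timer, 62 mm diameter, 57 mm high; loose, to be left where it is. Origin: centre of the underside.
Not all that is in view belongs to the job. Several things have the shape of the lid; the one meant has the colours described above.

How it is judged:
By the outcome, as a careful person would: the job done as asked, in the order asked, and still so for the second after the job is handed in, while the arm keeps its last pose, push and grip.
It also fails if it takes over 48 s, if anything falls off the work surface, if the arm or the gripper's body presses on something with over 40 N, if the wrist force passes 120 N, or if a joint passes its speed limit or range.

## Working session

There is one attempt and no reset: what is moved stays moved. The work goes in short steps, Python scripts to look and compute and a tool call to move; the robot and the scene stay as the last step left them, time stands still between calls to the robot, and variables do not carry over. Pictures are saved under pics/ and viewed, at most 10 in all, crops included, and the job is handed in when it is done.

Besides the shell and the picture viewer there is one more tool, called after "Call:" in YAML: its name, and indented under it one key for each argument. apply_moves: Moves the arm, as the interface text tells. Its arguments: {"type":"object","properties":{"steps":{"type":"array"},"grip_force":{"type":"number"}},"required":["steps"]}

```bash
mkdir -p pics; ls
python3 - <<'E'
from station import arm
import cv2,numpy as np
o=arm.get_obs();print({k:np.round(v,3) for k,v in o.items()})
for n in("top","side"):
    f=arm.grab_frame(n);cv2.imwrite(f"pics/{n}0.png",f["color"]);np.savez(f"{n}.npz",**f)
    print(n,f["fx"],f["fy"],f["cx"],f["cy"],f["D"]);print(np.round(f["extrinsics"],4))
E
```

```text
pics
{'t': np.float64(0.0), 'qpos': array([ 1.144,  0.468, -0.012,  1.604,  0.006,  1.071, -0.056]), 'qd': array([-0.001, -0.001,  0.002,  0.   , -0.001,  0.   ,  0.   ]), 'joint_torque': array([ 0.0000e+00, -5.3239e+01,  2.1000e-02, -2.5131e+01,  1.1000e-02,
        8.0000e-03, -0.0000e+00]), 'position': array([ 0.243, -0.602,  0.193]), 'eef_rot': array([-3.14 ,  0.   ,  0.384]), 'wrist_force': array([-0.12 ,  0.786,  0.062]), 'torque': array([-0.051, -0.013, -0.013]), 'finger_force': np.float64(0.0), 'grip_width': np.float64(0.086)}
top 362.0961127615732 362.0961127615732 254.39165530378946 198.04499559616994 [-0.11352094  0.          0.          0.          0.        ]
[[-0.0188 -0.9993 -0.0335 -0.0319]
 [-0.9917  0.0229 -0.1266  0.6237]
 [ 0.1273  0.0308 -0.9914  0.8927]
 [ 0.      0.      0.      1.    ]]
side 474.6964603141202 474.6964603141202 257.45838868653067 193.9272333023009 [-0.06316278  0.          0.          0.          0.        ]
[[-0.9921 -0.1253  0.0044  0.6004]
 [-0.0607  0.449  -0.8915  0.1263]
 [ 0.1097 -0.8847 -0.4531  1.16  ]
 [ 0.      0.      0.      1.    ]]
```

View pics/top0.png

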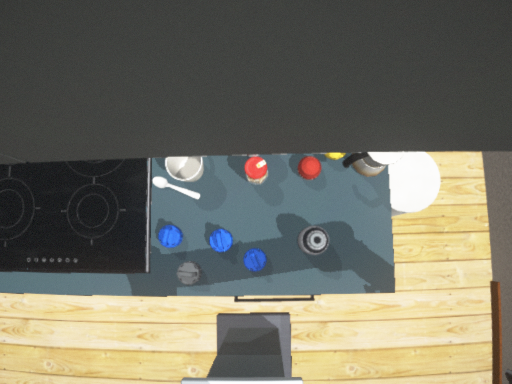

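View pics/side0.png

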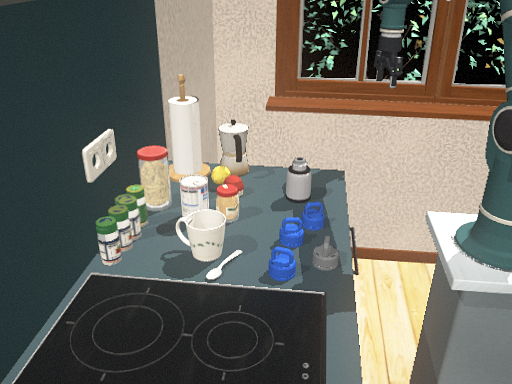

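Candidates for the lid: blue ones at top (170,235), (220,240) and (255,260), and a grey one at top (189,272) / side (326,256). By the description the grey one is meant. The flask is at top (315,240) / side (298,180). I'll check the choice in an enlarged crop.

Run:
```python
import cv2,numpy as np
t=cv2.imread("pics/top0.png");s=cv2.imread("pics/side0.png")
def c(im,u,v,w=50,h=37.5,k=8):
    x0,y0=int(u-w/2),int(v-h/2);print(x0,y0);return cv2.resize(im[y0:y0+37,x0:x0+50],(400,296),interpolation=cv2.INTER_CUBIC)
cv2.imwrite("pics/crop1.png",np.vstack([np.hstack([c(t,189,272),c(t,315,240)]),np.hstack([c(s,326,254),c(s,298,180)])]))
```

```text
164 253
290 221
301 235
273 161
```

View pics/crop1.png

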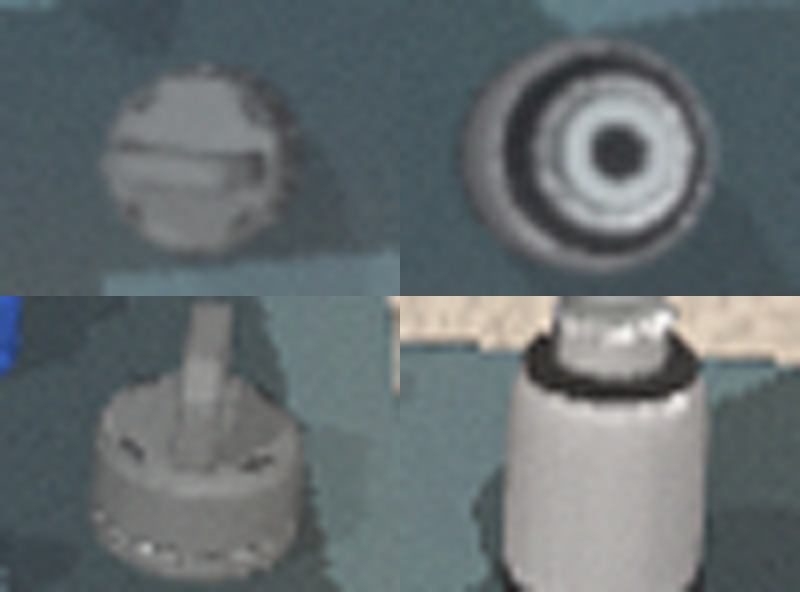

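The crop confirms the solid grey lid. Its bar runs at top (178.5–197, 274), nearly parallel to world y. The stopper disc is at top (317, 240) and the flask neck is at side (299, 164).

```bash
cat > h.py <<'E'
import numpy as np,cv2
from scipy.spatial.transform import Rotation as R
def K(f): return np.array([[f["fx"],0,f["cx"]],[0,f["fy"],f["cy"]],[0,0,1]],float)
def ray(f,E,uv):
    p=cv2.undistortPoints(np.array([[uv]],float),K(f),np.array(f["D"],float))[0,0]
    r=E[:3,:3].T@np.array([p[0],p[1],1]);return -E[:3,:3].T@E[:3,3],r
def hit(f,E,uv,z):
    c,r=ray(f,E,uv);return c+r*(z-c[2])/r[2]
def proj(f,E,P):
    return cv2.projectPoints(np.atleast_2d(np.array(P,float)),cv2.Rodrigues(E[:3,:3])[0],E[:3,3],K(f),np.array(f["D"],float))[0][:,0]
def wristE(f,o):
    T=np.eye(4);T[:3,:3]=R.from_euler("xyz",o["eef_rot"]).as_matrix();T[:3,3]=o["position"]
    return np.linalg.inv(T@f["mount"])
def triang(obs):  # [(f,E,uv)]
    A=np.zeros((3,3));b=np.zeros(3)
    for f,E,uv in obs:
        c,r=ray(f,E,uv);r/=np.linalg.norm(r);M=np.eye(3)-np.outer(r,r);A+=M;b+=M@c
    return np.linalg.solve(A,b)
E
python3 - <<'E'
from h import *
t=dict(np.load("top.npz"));s=dict(np.load("side.npz"));Et=t["extrinsics"];Es=s["extrinsics"]
def p(n,x):print(n,np.round(x,4))
p("roof",hit(t,Et,(164+23.6,253+19.7),.034));p("bar",hit(t,Et,(164+23.3,253+20.7),.065))
a=hit(t,Et,(164+14.5,253+20),.065);b=hit(t,Et,(164+32.5,253+21.3),.065);p("ends",[a,b])
p("stopper",hit(t,Et,(290+26.7,221+18.5),.124));p("collar",hit(t,Et,(290+25.4,221+18.5),.094))
p("side lid rim",hit(s,Es,(301+24.4,235+20),.0))
p("side roof",hit(s,Es,(301+24.7,235+17.5-.5),.034))
p("collar side",hit(s,Es,(273+26,161+8),.094))
for n,u in(("mug",(185,170)),("honey",(257,164)),("timer",(310,167))):p(n,hit(t,Et,u,.08))
E
```

```text
roof [0.4349 0.1298 0.034 ]
bar [0.4348 0.1238 0.065 ]
ends [[0.4366 0.1459 0.065 ]
 [0.4331 0.1008 0.065 ]]
stopper [ 0.5125 -0.1892  0.124 ]
collar [ 0.5129 -0.1902  0.094 ]
side lid rim [0.4307 0.0986 0.    ]
side roof [0.4325 0.1371 0.034 ]
collar side [ 0.5107 -0.1818  0.094 ]
mug [0.6927 0.1269 0.08  ]
honey [ 0.7029 -0.0543  0.08  ]
timer [ 0.6921 -0.1857  0.08  ]
```

```bash
cat >> h.py <<'E'
def units(o,P,yaw,pos=None,y0=None):
    """rows (tool-axis shift /40mm, turn /5deg) from pose o to world point P, tool-down yaw"""
    M=R.from_euler("xyz",o["eef_rot"]).as_matrix()
    d=M.T@(np.array(P)-o["position"])/.04
    M2=R.from_euler("xyz",[np.pi,0,yaw]).as_matrix()
    a=np.degrees(R.from_matrix(M.T@M2).as_rotvec())
    return np.round(np.r_[d,a[2]/5],3), np.round(a,2)
E
python3 - <<'E'
from h import *
from station import arm
o=arm.get_obs()
f=arm.grab_frame("wrist");print(np.round(f["mount"],3),f["fx"])
for P in([.47,-.2,.25],[.434,.05,.25],[.434,.127,.2]):print(P,units(o,P,1.494))
E
```

```text
[[ 0.001 -0.949 -0.317  0.083]
 [ 1.     0.001 -0.    -0.001]
 [ 0.001 -0.317  0.949 -0.181]
 [ 0.     0.     0.     1.   ]] 341.2390971171387
[0.47, -0.2, 0.25] (array([  9.024,  -7.202,  -1.417, -12.723]), array([-9.000e-02, -5.000e-02, -6.361e+01]))
[0.434, 0.05, 0.25] (array([ 10.529, -13.335,  -1.407, -12.723]), array([-9.000e-02, -5.000e-02, -6.361e+01]))
[0.434, 0.127, 0.2] (array([ 11.25 , -15.118,  -0.154, -12.723]), array([-9.000e-02, -5.000e-02, -6.361e+01]))
```

Call:
apply_moves:
  steps:
    - [0.5, -0.4, -1.4, -1, 0]
    - [1.5, -1.2, -1.4, -2.4, 0]
    - [2.4, -1.9, -1.4, -3.8, 0]
    - [3.3, -2.6, -1.4, -5.2, 0]
    - [4.2, -3.3, -1.4, -6.6, 0]
    - [5.1, -4.0, -1.4, -8, 0]
    - [6, -4.7, -1.4, -9.4, 0]
    - [6.9, -5.4, -1.4, -10.8, 0]
    - [7.8, -6.0, -1.4, -12.2, 0]
    - [8.7, -6.4, -1.4, -12.7, 0]
    - [9.5, -6.8, -1.4, -12.7, 0]
    - [10, -7, -1.4, -12.7, 0]
    - [10, -7, -1.4, -12.7, 0]
    - [10, -7, -1.4, -12.7, 0]
    - [10, -7, -1.4, -12.7, 0]

```text
t: 1.4
position: [0.5095, -0.1925, 0.2494]
eef_rot: [-3.141, -0.0, 1.494]
wrist_force: [0.9, -0.4, 0.6]
grip_width: 0.0854
finger_force: 0.0
```

Run:
```python
from h import *
from station import arm
import pickle
o=arm.get_obs();print(o["t"],o["position"],o["eef_rot"],o["qpos"])
f=arm.grab_frame("wrist");cv2.imwrite("pics/w1.png",f["color"]);pickle.dump((f,o),open("w1.pkl","wb"))
E=wristE(f,o);print(proj(f,E,[[.512,-.19,.124],[.512,-.19,.094]]))
for P in([.434,.125,.25],[.434,.125,.18]):print(P,units(o,P,1.494))
```

```text
1.4 [ 0.50953024 -0.19253428  0.24935172] [-3.14067687e+00 -1.38048746e-04  1.49439893e+00] [ 0.66907159  0.27538636 -0.44277495  1.77641569  0.12984722  1.11945963
  0.10758396]
[[252.4066008  168.41265709]
 [252.26957273 160.82964104]]
[0.434, 0.125, 0.25] (array([ 7.771e+00, -2.489e+00, -1.300e-02,  5.000e-03]), array([-0.05, -0.01,  0.02]))
[0.434, 0.125, 0.18] (array([ 7.771e+00, -2.487e+00,  1.737e+00,  5.000e-03]), array([-0.05, -0.01,  0.02]))
```

View pics/w1.png

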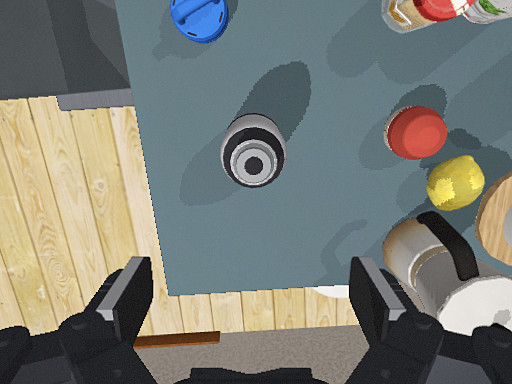

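The wrist view shows the stopper disc at (254,165.5) and the collar centre near (253,158), with nothing near the flask. Next is the lid.

Call:
apply_moves:
  steps:
    - [0.8, -0.25, 0, 0, 0]
    - [1.7, -0.5, 0, 0, 0]
    - [2.6, -0.8, 0, 0, 0]
    - [3.5, -1.1, 0, 0, 0]
    - [4.4, -1.4, 0, 0, 0]
    - [5.3, -1.7, 0, 0, 0]
    - [6.2, -2.0, 0.2, 0, 0]
    - [7, -2.3, 0.6, 0, 0]
    - [7.5, -2.45, 1, 0, 0]
    - [7.75, -2.5, 1.2, 0, 0]
    - [7.75, -2.5, 1.2, 0, 0]
    - [7.75, -2.5, 1.2, 0, 0]

```text
t: 2.45
position: [0.4342, 0.1219, 0.2016]
eef_rot: [-3.141, 0.001, 1.49]
wrist_force: [0.2, -0.7, -0.2]
grip_width: 0.0854
finger_force: 0.0
```

Run:
```python
from h import *
from station import arm
import pickle
f,o=pickle.load(open("w1.pkl","rb"));E=wristE(f,o)
t=dict(np.load("top.npz"))
print("stopper",hit(f,E,(254,165.5),.124),"collar",hit(f,E,(253,158),.094))
im=f["color"];cv2.imwrite("pics/w1c.png",cv2.resize(im[100:200,200:310],None,fx=5,fy=5,interpolation=cv2.INTER_CUBIC))
o=arm.get_obs();print(o["t"],o["position"],o["eef_rot"])
f=arm.grab_frame("wrist");pickle.dump((f,o),open("w2.pkl","wb"));E=wristE(f,o)
p=proj(f,E,[[.434,.127,.065],[.434,.127,.034]]);print(p)
u,v=p[0].astype(int);x0,y0=max(u-65,0),max(v-60,0);print(x0,y0)
a=cv2.resize(f["color"][y0:y0+120,x0:x0+130],None,fx=4,fy=4,interpolation=cv2.INTER_CUBIC);cv2.imwrite("pics/w2c.png",a)
```

```text
stopper [ 0.5136707  -0.18734792  0.124     ] collar [ 0.51294852 -0.18715067  0.094     ]
2.45 [0.43417539 0.12193633 0.20161496] [-3.14088273e+00  9.63034788e-04  1.49033174e+00]
[[249.34673311 162.8964167 ]
 [249.45662921 155.72339861]]
184 102
```

View pics/w2c.png

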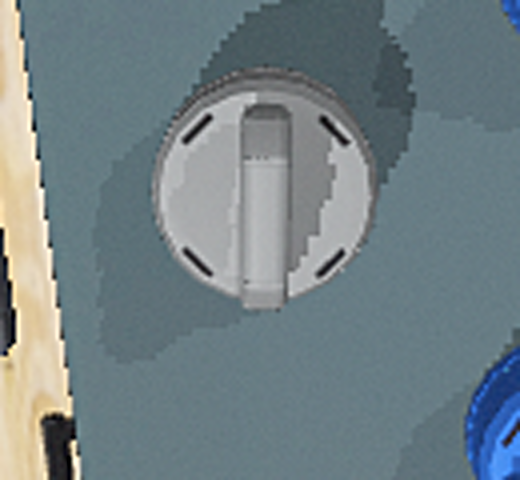

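View pics/w1c.png

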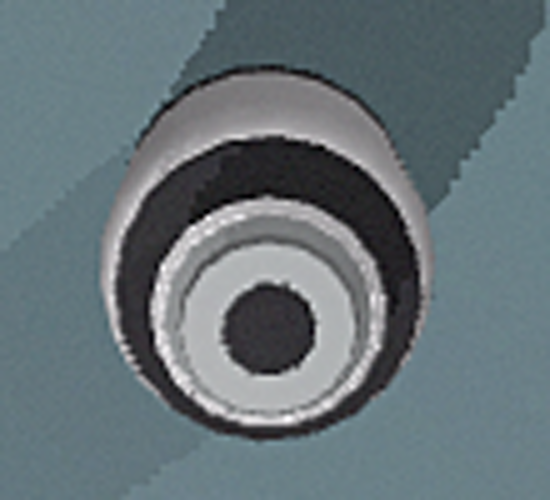

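The lid crop shows the four slots centred at crop (265,196), i.e. (250,150.7), with the bar top centred at (250,157.7) and aligned with image vertical. In the flask crop the disc is at (253.2,165.4), the bead ring at (253.4,162) and the collar at (253.6,157).

Run:
```python
from h import *
import pickle
from station import arm
f,o=pickle.load(open("w2.pkl","rb"));E=wristE(f,o)
print("roof",hit(f,E,(250,150.7),.034),"bar",hit(f,E,(250,157.7),.065))
a=hit(f,E,(184+266/4,102+160/4),.065);b=hit(f,E,(184+264/4,102+288/4),.065);print("bar vec",a-b)
f,o=pickle.load(open("w1.pkl","rb"));E=wristE(f,o)
for uv,z in(((253.2,165.4),.124),((253.4,162),.110),((253.6,157),.094)):print("flask",hit(f,E,uv,z))
o=arm.get_obs()
for P in([.4345,.129,.1],[.4345,.129,.0405]):print(units(o,P,1.494))
```

```text
roof [0.43498924 0.13223493 0.034     ] bar [0.43502814 0.1319949  0.065     ]
bar vec [0.00296162 0.03089447 0.        ]
flask [ 0.51294195 -0.18719744  0.124     ]
flask [ 0.51321491 -0.18740631  0.11      ]
flask [ 0.51362489 -0.18617347  0.094     ]
(array([ 0.185, -0.022,  2.551, -0.055]), array([ 0.02,  0.05, -0.28]))
(array([ 0.187, -0.022,  4.039, -0.055]), array([ 0.02,  0.05, -0.28]))
```

Call:
apply_moves:
  steps:
    - [0.23, -0.03, 0.5, 0.1, 0]
    - [0.23, -0.03, 1.2, 0.1, 0]
    - [0.23, -0.03, 1.9, 0.1, 0]
    - [0.23, -0.03, 2.6, 0.1, 0]
    - [0.23, -0.03, 3.2, 0.1, 0]
    - [0.23, -0.03, 3.6, 0.1, 0]
    - [0.23, -0.03, 3.9, 0.1, 0.3]
    - [0.23, -0.03, 4.05, 0.1, 0.5]
    - [0.23, -0.03, 4.05, 0.1, 1]
    - [0.23, -0.03, 4.05, 0.1, 1]
    - [0.23, -0.03, 4.05, 0.1, 1]
    - [0.23, -0.03, 4.05, 0.1, 1]
    - [0.23, -0.03, 4.05, 0.1, 1]
    - [0.23, -0.03, 4.05, 0.1, 1]
    - [0.23, -0.03, 4.05, 0.1, 1]
    - [0.23, -0.03, 4.05, 0.1, 1]
  grip_force: 100

```text
t: 3.83
position: [0.4338, 0.1328, 0.04]
eef_rot: [3.141, 0.0, 1.483]
wrist_force: [-0.1, 0.8, 0.4]
grip_width: 0.0002
finger_force: 0.0
```

Run:
```python
from h import *
from station import arm
o=arm.get_obs();print(o["t"],o["position"],o["eef_rot"],o["grip_width"],o["finger_force"],o["wrist_force"])
p=o["position"]
print(units(o,[p[0],p[1],.2],1.477))
print(units(o,[.513,-.187+p[1]-.132,.2],1.477), "lid xy at .435,.132")
```

```text
3.8333 [0.4338067  0.13283481 0.03995264] [3.14118697e+00 2.39668994e-05 1.48332167e+00] 0.0002161595256331143 0.0 [-0.0991006   0.78948992  0.44151751]
(array([-0.000e+00,  2.000e-03, -4.001e+00,  7.200e-02]), array([0.02, 0.  , 0.36]))
(array([-7.772,  2.671, -4.   ,  0.072]), array([0.02, 0.  , 0.36])) lid xy at .435,.132
```

The gripper closed on nothing, so I'll take a look.

Run:
```python
from h import *
from station import arm
a=arm.grab_frame("wrist")["color"];b=arm.grab_frame("side")["color"]
cv2.imwrite("pics/m.png",np.hstack([cv2.resize(a,(400,300)),cv2.resize(b[160:310,220:420],(400,300))]))
```

```text
(no output)
```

View pics/m.png

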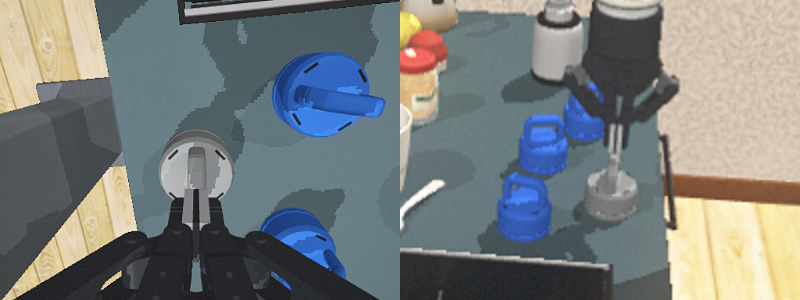

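Run:
```python
from h import *
from station import arm
o=arm.get_obs();P=o["position"]
f=arm.grab_frame("wrist");E=wristE(f,o)
s=arm.grab_frame("side");t=arm.grab_frame("top")
pts=[P,P+[0,0,.04],[.435,.132,.065],[.435,.132,.034],[.435,.132,0]]
print("wrist*400/512",proj(f,E,pts)*400/512);q=proj(s,s["extrinsics"],pts);print("side crop",(q-[220,160])*2+[400,0])
q=proj(t,t["extrinsics"],pts);print("top",q)
x0,y0=220,0
a=cv2.resize(f["color"][130:300,170:400],(460,340));b=cv2.resize(s["color"][190:275,290:375],(340,340),interpolation=cv2.INTER_CUBIC)
c=cv2.resize(t["color"][230:295,150:270],(480,260),interpolation=cv2.INTER_CUBIC)
m=np.zeros((600,800,3),np.uint8);m[:340,:460]=a;m[:340,460:]=b;m[340:,:480]=c;cv2.imwrite("pics/m2.png",m)
```

```text
wrist*400/512 [[194.9266171  178.22856609]
 [194.76086119 206.40938373]
 [196.93685324 195.51554237]
 [196.74579976 175.87994809]
 [196.59144808 159.99992624]]
side crop [[610.66936262 177.55044617]
 [613.21204801 147.41180297]
 [611.09014016 158.2192976 ]
 [609.15104746 181.35341707]
 [607.07184073 206.01466275]]
top [[185.94389997 273.36764062]
 [182.32977979 274.65914643]
 [184.03617566 273.6341927 ]
 [186.76390868 272.67273279]
 [189.55685448 271.68745878]]
```

View pics/m2.png

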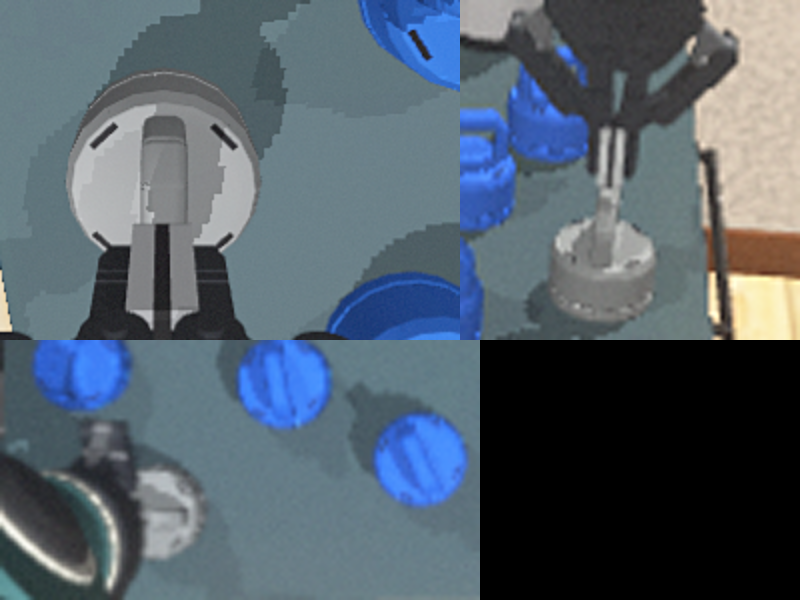

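Run:
```python
from h import *
import pickle
from station import arm
o=arm.get_obs()
f,_=pickle.load(open("w2.pkl","rb"));E=wristE(f,o)
M=R.from_euler("xyz",o["eef_rot"]).as_matrix()
for d in(0,.01,.02,.03,.04,.05):print(d,proj(f,E,[o["position"]+M@[x,0,-d] for x in(.011,0)]).round(1).tolist())
t=dict(np.load("side.npz"))
for d in(0,.01,.02,.03,.04):print(d,proj(t,t["extrinsics"],o["position"]+[0,0,d]).round(1).tolist())
w=cv2.imread("pics/w1.png")
```

```text
0 [[249.5, 210.4], [249.5, 228.1]]
0.01 [[249.4, 217.3], [249.4, 235.8]]
0.02 [[249.4, 224.9], [249.4, 244.2]]
0.03 [[249.3, 233.4], [249.3, 253.6]]
0.04 [[249.2, 243.0], [249.3, 264.2]]
0.05 [[249.2, 253.7], [249.2, 276.1]]
0 [[325.4, 248.8]]
0.01 [[325.7, 245.1]]
0.02 [[326.0, 241.3]]
0.03 [[326.3, 237.6]]
0.04 [[326.6, 233.7]]
```

The lid hasn't moved. The closed pads sit above the bar, so the real finger ends are about 30 mm farther back than the TCP I assumed. I'll touch the bar top with the shut fingers to measure this.

Call:
apply_moves:
  steps:
    - [0, 0, 0.03, 0, 1]
    - [0, 0, 0.07, 0, 1]
    - [0, 0, 0.1, 0, 1]
    - [0, 0, 0.1, 0, 1]

```text
t: 4.42
position: [0.4334, 0.1327, 0.0354]
eef_rot: [-3.141, 0.0, 1.483]
wrist_force: [0.5, 0.0, 0.2]
grip_width: -0.0002
finger_force: 0.0
```

Call:
apply_moves:
  steps:
    - [0, 0, 0.03, 0, 1]
    - [0, 0, 0.06, 0, 1]
    - [0, 0, 0.08, 0, 1]
    - [0, 0, 0.08, 0, 1]

```text
t: 4.75
position: [0.4335, 0.1328, 0.0324]
eef_rot: [-3.141, 0.0, 1.483]
wrist_force: [1.1, -0.3, 0.2]
grip_width: 0.0001
finger_force: 0.0
```

Call:
apply_moves:
  steps:
    - [0, 0, 0.03, 0, 1]
    - [0, 0, 0.06, 0, 1]
    - [0, 0, 0.08, 0, 1]
    - [0, 0, 0.08, 0, 1]

```text
t: 5.08
position: [0.4335, 0.1328, 0.0292]
eef_rot: [-3.141, 0.0, 1.483]
wrist_force: [0.4, 0.4, -0.1]
grip_width: -0.0
finger_force: 0.0
```

Run:
```python
from h import *
from station import arm
o=arm.get_obs();print(o["position"],o["wrist_force"])
f=arm.grab_frame("wrist");s=arm.grab_frame("side")
m=np.hstack([cv2.resize(f["color"][150:350,170:370],(400,400)),cv2.resize(s["color"][210:270,300:360],(400,400),interpolation=cv2.INTER_CUBIC)]);cv2.imwrite("pics/m3.png",m)
```

```text
[0.43353557 0.13275809 0.02916858] [ 0.4091806   0.36380563 -0.10841258]
```

View pics/m3.png

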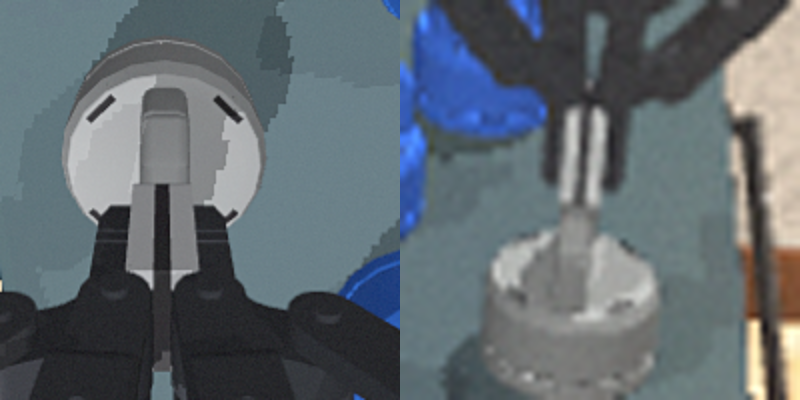

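The wrist view shows the pads still in front of and above the bar. The side view shows the pads ending just over the bar at (327,241). I'll keep going down.

Call:
apply_moves:
  steps:
    - [0, 0, 0.03, 0, 1]
    - [0, 0, 0.06, 0, 1]
    - [0, 0, 0.08, 0, 1]
    - [0, 0, 0.08, 0, 1]

```text
t: 5.52
position: [0.434, 0.1328, 0.0275]
eef_rot: [3.141, 0.001, 1.483]
wrist_force: [-4.2, -2.4, 18.3]
grip_width: 0.0001
finger_force: 9.3
```

Call:
apply_moves:
  steps:
    - [0, 0, 0.02, 0, 1]
    - [0, 0, 0.04, 0, 1]
    - [0, 0, 0.06, 0, 1]
    - [0, 0, 0.06, 0, 1]

```text
t: 5.85
position: [0.4343, 0.1329, 0.0273]
eef_rot: [3.139, 0.003, 1.484]
wrist_force: [-13.0, -5.4, 46.7]
grip_width: -0.0004
finger_force: 23.7
```

Contact with the bar top (z 0.065) came at a reported z of about 0.0277, so the finger ends are about 37 mm above the reported TCP. I'll back off, open, go down to a reported z of about 0.004, and grip.

Call:
apply_moves:
  steps:
    - [0, 0, -0.3, 0, 1]
    - [0, 0, -0.8, 0, 0]
    - [0, 0, -0.8, 0, 0]
    - [0, 0, -0.8, 0, 0]
    - [0, 0, -0.8, 0, 0]
    - [0, 0, -0.8, 0, 0]
    - [0, 0, -0.8, 0, 0]
    - [0, 0, -0.8, 0, 0]
    - [0, 0, -0.8, 0, 0]
    - [0, 0, -0.5, 0, 0]
    - [0, 0, -0.2, 0, 0]
    - [0, 0, 0.1, 0, 0]
    - [0, 0, 0.3, 0, 0]
    - [0, 0, 0.45, 0, 0]
    - [0, 0, 0.5, 0, 0.2]
    - [0, 0, 0.5, 0, 0.4]

```text
t: 7.18
position: [0.4334, 0.1329, 0.0034]
eef_rot: [-3.141, 0.0, 1.484]
wrist_force: [0.5, -0.8, -0.2]
grip_width: 0.0641
finger_force: 0.0
```

Call:
apply_moves:
  steps:
    - [0, 0, 0, 0, 0.6]
    - [0, 0, 0, 0, 1]
    - [0, 0, 0, 0, 1]
    - [0, 0, 0, 0, 1]
    - [0, 0, 0, 0, 1]
    - [0, 0, 0, 0, 1]
    - [0, 0, 0, 0, 1]
    - [0, 0, 0, 0, 1]
  grip_force: 100

```text
t: 7.85
position: [0.4341, 0.1329, 0.0044]
eef_rot: [3.141, 0.0, 1.483]
wrist_force: [-2.0, -0.2, 6.9]
grip_width: 0.0099
finger_force: 97.8
```

Gripped: width 10 mm, force 98 N. Now I'll lift and carry it to just above the flask.

Call:
apply_moves:
  steps:
    - [0, 0, -0.2, 0, 1]
    - [0, 0, -0.7, 0, 1]
    - [0, 0, -1.4, 0, 1]
    - [0, 0, -2.1, 0, 1]
    - [0, 0, -2.8, 0, 1]
    - [0, 0, -3.4, 0, 1]
    - [0, 0, -3.8, 0, 1]
    - [0, 0, -4.0, 0, 1]
    - [0, 0, -4.0, 0, 1]

```text
t: 8.6
position: [0.4347, 0.133, 0.1655]
eef_rot: [3.138, -0.0, 1.483]
wrist_force: [0.3, -0.9, -1.0]
grip_width: 0.0103
finger_force: 97.8
```

Call:
apply_moves:
  steps:
    - [-0.3, 0.1, 0, 0, 1]
    - [-0.8, 0.3, 0, 0, 1]
    - [-1.4, 0.5, 0, 0, 1]
    - [-2, 0.7, 0, 0, 1]
    - [-2.6, 0.9, 0, 0, 1]
    - [-3.2, 1.1, 0, 0, 1]
    - [-3.8, 1.3, 0, 0, 1]
    - [-4.4, 1.5, 0, 0, 1]
    - [-5, 1.7, 0, 0, 1]
    - [-5.6, 1.9, 0, 0, 1]
    - [-6.2, 2.1, 0, 0, 1]
    - [-6.8, 2.3, 0, 0, 1]
    - [-7.3, 2.5, 0, 0, 1]
    - [-7.6, 2.6, 0, 0, 1]
    - [-7.77, 2.66, 0, 0, 1]
    - [-7.77, 2.66, 0, 0, 1]
    - [-7.77, 2.66, 0, 0, 1]
    - [-7.77, 2.66, 0, 0, 1]

```text
t: 10.1
position: [0.5122, -0.1843, 0.1635]
eef_rot: [-3.141, -0.001, 1.485]
wrist_force: [-0.1, -0.2, -0.9]
grip_width: 0.0101
finger_force: 97.8
```

Run:
```python
from h import *
from station import arm
o=arm.get_obs();print(o["t"],o["position"],o["eef_rot"],o["wrist_force"],o["grip_width"])
f=arm.grab_frame("wrist");s=arm.grab_frame("side")
np.savez("s3.npz",**s)
z=o["position"][2];r=z-.003;print("rim z",r,units(o,[.513,-.186,z],1.483))
print(proj(s,s["extrinsics"],[[.513,-.187,r],[.513,-.187,.124],[.513,-.187,.094]]))
m=np.hstack([cv2.resize(f["color"][60:384,120:390],(390,468)),cv2.resize(s["color"][100:220,250:350],(390,468),interpolation=cv2.INTER_CUBIC)]);cv2.imwrite("pics/m4.png",m)
```

```text
10.1 [ 0.51223163 -0.18428868  0.16352728] [-3.14084856e+00 -7.59237193e-04  1.48547210e+00] [-0.0947236  -0.19342007 -0.89083819] 0.010140602302388401
rim z 0.16052727652781246 (array([-0.041,  0.023, -0.   ,  0.028]), array([-0.04, -0.04,  0.14]))
[[299.31457473 146.15265187]
 [298.74648792 158.38619669]
 [298.2876683  168.21441814]]
```

View pics/m4.png

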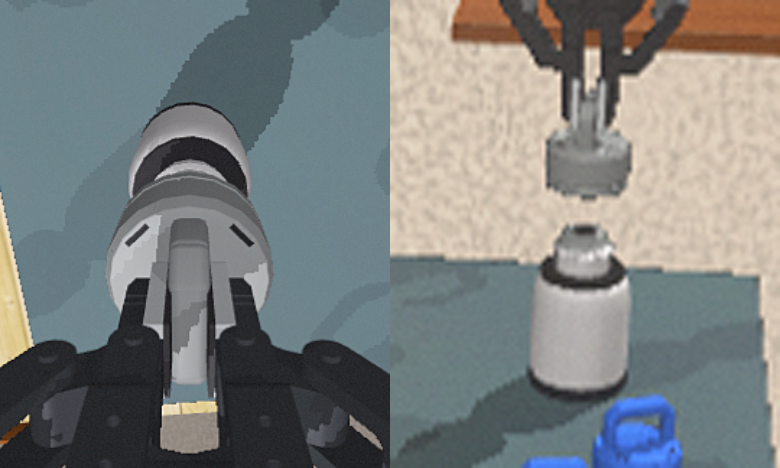

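That's the last picture I'm allowed to view. In the side view the lid is centred over the neck at (301,146) against the collar at (299.7,168). In the wrist view lid and flask share the same column (251.5), so the alignment is within about 1 mm. Now I'll correct slightly and lower to just above tongue contact.

Call:
apply_moves:
  steps:
    - [-0.04, 0.01, 0, 0, 1]
    - [-0.04, 0.01, 0.2, 0, 1]
    - [-0.04, 0.01, 0.4, 0, 1]
    - [-0.04, 0.01, 0.6, 0, 1]
    - [-0.04, 0.01, 0.8, 0, 1]
    - [-0.04, 0.01, 1.0, 0, 1]
    - [-0.04, 0.01, 1.15, 0, 1]
    - [-0.04, 0.01, 1.25, 0, 1]
    - [-0.04, 0.01, 1.3, 0, 1]
    - [-0.04, 0.01, 1.3, 0, 1]
    - [-0.04, 0.01, 1.3, 0, 1]
  grip_force: 120

```text
t: 11.12
position: [0.513, -0.1877, 0.1119]
eef_rot: [3.141, 0.0, 1.483]
wrist_force: [0.5, 0.5, -1.4]
grip_width: 0.0095
finger_force: 119.6
```

Run:
```python
from station import arm
o=arm.get_obs();print(o["position"],o["eef_rot"],o["wrist_force"],o["torque"])
```

```text
[ 0.51296292 -0.18774751  0.11189697] [3.14130499e+00 7.00572558e-05 1.48326973e+00] [ 0.54217711  0.47587648 -1.40006897] [ 0.02329565 -0.03842623  0.00839383]
```

Call:
apply_moves:
  steps:
    - [0.03, -0.01, 0.02, 0, 1]
    - [0.03, -0.01, 0.06, 0, 1]
    - [0.03, -0.01, 0.1, 0, 1]
    - [0.03, -0.01, 0.13, 0, 1]
    - [0.03, -0.01, 0.15, 0, 1]
    - [0.03, -0.01, 0.15, 0, 1]

```text
t: 11.62
position: [0.5124, -0.1867, 0.1057]
eef_rot: [-3.142, 0.0, 1.483]
wrist_force: [-0.4, -0.6, -0.6]
grip_width: 0.0095
finger_force: 119.8
```

Call:
apply_moves:
  steps:
    - [0, 0, 0.02, 0, 1]
    - [0, 0, 0.04, 0, 1]
    - [0, 0, 0.05, 0, 1]
    - [0, 0, 0.05, 0, 1]

```text
t: 11.95
position: [0.5129, -0.1867, 0.1044]
eef_rot: [3.141, 0.001, 1.483]
wrist_force: [-1.1, -0.0, 3.7]
grip_width: 0.0095
finger_force: 120.7
```

Call:
apply_moves:
  steps:
    - [0, 0, 0.02, 0, 1]
    - [0, 0, 0.04, 0, 1]
    - [0, 0, 0.05, 0, 1]
    - [0, 0, 0.05, 0, 1]

```text
t: 12.28
position: [0.5128, -0.1867, 0.1021]
eef_rot: [3.141, 0.0, 1.483]
wrist_force: [-0.0, 0.6, 1.5]
grip_width: 0.0091
finger_force: 120.1
```

Call:
apply_moves:
  steps:
    - [0, 0, 0.02, 0, 1]
    - [0, 0, 0.04, 0, 1]
    - [0, 0, 0.05, 0, 1]
    - [0, 0, 0.05, 0, 1]

```text
t: 12.62
position: [0.5117, -0.1862, 0.0989]
eef_rot: [-3.14, -0.001, 1.483]
wrist_force: [0.7, -1.2, -5.5]
grip_width: 0.0094
finger_force: 119.3
```

Call:
apply_moves:
  steps:
    - [0, 0, 0.02, 0, 1]
    - [0, 0, 0.04, 0, 1]
    - [0, 0, 0.05, 0, 1]
    - [0, 0, 0.05, 0, 1]

```text
t: 12.95
position: [0.5126, -0.1865, 0.0985]
eef_rot: [3.141, 0.0, 1.483]
wrist_force: [-2.5, 1.0, 4.8]
grip_width: 0.0096
finger_force: 120.4
```

The click has happened (the pull went to −5.5 N) and the rim is now on the collar. I'll press firmly and hold for over a second.

Call:
apply_moves:
  steps:
    - [0, 0, 0.02, 0, 1]
    - [0, 0, 0.04, 0, 1]
    - [0, 0, 0.05, 0, 1]
    - [0, 0, 0.05, 0, 1]

```text
t: 13.28
position: [0.5137, -0.1867, 0.0986]
eef_rot: [3.139, 0.002, 1.483]
wrist_force: [-5.6, 0.9, 18.4]
grip_width: 0.0097
finger_force: 122.5
```

Call:
apply_moves:
  steps:
    - [0, 0, 0.02, 0, 1]
    - [0, 0, 0.04, 0, 1]
    - [0, 0, 0.06, 0, 1]
    - [0, 0, 0.06, 0, 1]
    - [0, 0, 0.06, 0, 1]
    - [0, 0, 0.06, 0, 1]
    - [0, 0, 0.06, 0, 1]
    - [0, 0, 0.06, 0, 1]
    - [0, 0, 0.06, 0, 1]
    - [0, 0, 0.06, 0, 1]
    - [0, 0, 0.06, 0, 1]
    - [0, 0, 0.06, 0, 1]
    - [0, 0, 0.06, 0, 1]
    - [0, 0, 0.06, 0, 1]
    - [0, 0, 0.06, 0, 1]
    - [0, 0, 0.06, 0, 1]
    - [0, 0, 0.06, 0, 1]
    - [0, 0, 0.06, 0, 1]

```text
t: 14.78
position: [0.5149, -0.1869, 0.0987]
eef_rot: [3.137, 0.003, 1.483]
wrist_force: [-9.0, 2.4, 35.0]
grip_width: 0.0096
finger_force: 124.6
```

Call:
apply_moves:
  steps:
    - [0, 0, -0.05, 0, 1]
    - [0, 0, -0.12, 0, 1]
    - [0, 0, -0.15, 0, 1]
    - [0, 0, -0.25, 0, 1]
    - [0, 0, -0.4, 0, 1]
    - [0, 0, -0.6, 0, 1]
    - [0, 0, -0.8, 0, 1]
    - [0, 0, -1.0, 0, 1]
    - [0, 0, -1.2, 0, 1]
    - [0, 0, -1.4, 0, 1]
    - [0, 0, -1.6, 0, 1]
    - [0, 0, -1.72, 0, 1]
    - [0, 0, -1.8, 0, 1]
    - [0, 0, -1.8, 0, 1]
    - [0, 0, -1.8, 0, 1]
    - [0, 0, -1.8, 0, 1]
    - [0, 0, -1.8, 0, 1]
    - [0, 0, -1.8, 0, 1]

```text
t: 16.28
position: [0.5122, -0.1864, 0.1649]
eef_rot: [-3.141, -0.0, 1.483]
wrist_force: [0.3, -0.8, -6.0]
grip_width: 0.0092
finger_force: 119.2
```

Run:
```python
from h import *
from station import arm
o=arm.get_obs();print(o["t"],o["position"],o["eef_rot"],o["wrist_force"],o["torque"])
s=arm.grab_frame("side");a=dict(np.load("s3.npz"))["color"]
# flask body shift between pre-press and now: template of body+foot
T=a[172:203,282:316];r=cv2.matchTemplate(s["color"][100:230,250:350],T,cv2.TM_CCOEFF_NORMED)
_,v,_,l=cv2.minMaxLoc(r);print("score",v,"shift px",l[0]+250-282,l[1]+100-172)
E=s["extrinsics"];print(proj(s,E,[[.513,-.187,.05],[.513,-.187,.115]]))
t=arm.grab_frame("top")["color"];d=np.abs(t.astype(int)-np.load("top.npz")["color"]).max(2)
for n,(u,w) in dict(mug=(185,170),honey=(257,170),timer=(310,167)).items():print(n,(d[w-14:w+14,u-17:u+17]>40).mean())
```

```text
16.2833 [ 0.51222753 -0.18638399  0.16494123] [-3.14085694e+00 -2.78853141e-04  1.48329408e+00] [ 0.27109757 -0.84986346 -6.00632755] [ 0.0373199  -0.01607831  0.01505179]
score 0.7026127576828003 shift px 2 -21
[[297.6272392  182.28082225]
 [298.60811108 161.35520008]]
mug 0.36239495798319327
honey 0.03466386554621849
timer 0.0
```

Run:
```python
from h import *
from station import arm
s=arm.grab_frame("side")["color"].astype(int);a=np.load("side.npz")["color"].astype(int)
d=np.abs(s-a).max(2)>40
for n,(x0,y0,x1,y1) in dict(mug=(178,210,226,260),honey=(216,185,240,221),timer=(225,177,243,192)).items():print(n,d[y0:y1,x0:x1].mean())
o=arm.get_obs();print(o["t"],o["position"],o["wrist_force"])
```

```text
mug 0.04666666666666667
honey 0.03819444444444445
timer 0.022222222222222223
16.4333 [ 0.51237226 -0.18640392  0.16514126] [-0.37501734  0.59121636 -4.39666693]
```

The side view shows the mug, jar and timer unmoved; the mug change in the top view fits shadow or arm cover. The flask hangs steady about 65 mm up, with about 4 N at the wrist. Handing in.

```bash
python3 -c "
from station import arm
print(arm.sign_off())"
```

```text
the job is handed in; nothing more can be done
None
```

The grey lid is clicked on and was held down at up to about 35 N for over a second; the flask now hangs by its loop about 6.5 cm above the worktop, the mug, jar and timer look unmoved, and the job is handed in at about 16.5 s (no verdict shown).

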